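# Hang the lift-off door back on the needle cabinet and shut it

## Task

The lift-off door of the small needle cabinet has been taken down and stands on the bench. Pick it up, hold it open in front of the cabinet and lower it gently so that both knuckles drop fully over the two upright hinge pins; the strap that carries the pins has been shifted in its slots, so feel for them and never force the door down. Then swing it shut until the roller catch holds it, let go, and leave the jar, the spring clip and the ribbon bobbin where they are.

Things in the scene. Friction and masses are not known exactly. Their poses are not given: they have to be found in the camera images.
- cabinet: fixed brown wooden cabinet, 120 mm deep (x), 170 wide (y), 231 high, open at the front; on 34 mm legs; origin on the bench under its centre, x into the cabinet (front frame at x = -60), y to the left seen from the front, z up. On its left stile a flat steel strap carries two upright steel pins on one vertical line. Two rubber buffers, 5 mm thick, stop the shut door
- hinge_mark (a point): fixed point of the cabinet, (-73, 63.5, 193) mm in its frame: where the top centre of the upper pin used to be. The strap has been screwed tight again 3 to 14 mm further left (cabinet's +y), which this point does not show; x and z hold. Lower pin 113 mm below. Pins 8.6 mm thick, 18 high, rims bevelled 0.6 mm, on lugs 17 mm wide with tops 175 and 62 mm above the bench
- catch (a point): centre of the white sprung roller (12 mm thick, 34 long) that hangs under the cabinet's top inside, at the right, (-43, -48, 192) mm in its frame. The door's strike must snap past it, over about the last 0.15 rad of shutting; that takes some 3 to 8 N at the free edge
- door: loose wooden door, 0.22 to 0.37 kg, standing on the bench. Origin on the line through both knuckles, level with its lower edge; z up; panel along -y from y = -10 to -152 mm, x -4 to 8 (12 mm thick), 172 high; +x is its inner side. Centre of mass near (6, -80, 75) mm. Shut, its axes are the cabinet's; opening turns it about -z: 90 degrees open its yaw is the cabinet's less pi/2
- door_top (a point): centre of the door's top edge, (2, -81, 172) mm in the door's frame. The top 30 mm of the panel is bare on both sides from y = -10 to -152 mm, apart from the strike's stretch. Hung, the top is 222 mm above the bench and the lower edge 50 mm; the free edge sags 3 to 4 mm
- upper_knuckle (a point): centre of the lower mouth of the upper knuckle, (0, 0, 125) mm in the door's frame; 175 mm above the bench when home. Steel tube, outside 16.6 mm, bore 10.6 mm, 20 mm long, open at both ends; a leaf 3 mm thick lies on the panel's outer side to y = -39 mm
- lower_knuckle (a point): the same for the lower knuckle, (0, 0, 12) mm in the door's frame; 62 mm above the bench when home
- strike (a point): centre of the round steel head of the strike on the door's inner side, (40, -120, 136) mm in the door's frame, 18 mm long in y, joined to the panel by a flat bar. On the inner side too, at the foot: needle rack to x = 42 mm, y -45 to -118, 29 high, needles to 50
- knob (a point): end of the small knob on the door's outer side, (-24, -132, 88) mm in the door's frame, 19 mm wide
- jar: clear screw jar with an orange lid, 64 mm wide and 72 high, left of the door; bystander, stays put; origin at the centre of its underside
- clip: dark and white spring clip, 22 by 83 mm and 28 high, lying on the bench before the cabinet; bystander, stays put; origin at the centre of its underside
- ribbon_bobbin: flat bobbin of dark red ribbon, 60 mm wide and 26 high, on the cutting board in front of the cabinet to the right; bystander, stays put; origin at the centre of its underside

How it is judged:
By the outcome, as a careful person would: the job done as asked, in the order asked, and still so for the second after the job is handed in, with the robot touching nothing.
It also fails if it takes over 72 s, if anything falls off the work surface, if the arm or the gripper's body presses on something with over 40 N, if the wrist force passes 120 N, or if a joint passes its speed limit or range.

## Robot

A 6-joint arm with a two-finger parallel gripper is mounted at the origin on a cart in front of the work surface, level with it; the furniture and walls round the work are solid. World frame = base frame: x ahead of the robot, y to its left, z up, the work surface at z = 0. Lengths are in mm, angles in rad, forces in N, time in s.
With the tool pointing down it reaches from about 350 to 975 mm from the base axis. Payload 7.1 kg.
Tool frame: the origin (TCP) lies at the very end of the fingers, on their centre line; the grasp point (between the pads) lies 19 mm behind it (ctrl.tcp_to_grasp is the distance from the TCP to the grasp point, in mm); z points along the fingers, x is the direction in which the jaws open and shut, and the axes are right-handed (so a half turn about z gives the same grasp; the last joint's range is limited). The gripper opens to 88 mm and grips with 3 to 60 N. Pads are 20 mm wide; open, the fingers measure 115 mm over their backs; the gripper's body (75 mm by 178 mm) begins 61 mm behind the grasp point.
Start: joints at [-1.286, 0.423, 1.63, -0, 1.089, -0.019], TCP at [186.986, -596.357, 222.675] pointing down, gripper open.
Joint ranges: [-3, 3], [-0.9, 2.11], [0.09, 2.58], [-1.31, 4.45], [0.11, 2.69], [-2.54, 2.54]. Speed limits (rad/s): [2.39, 2.39, 3.01, 3.14, 3.14, 3.14].

## Interface

Orientations are given as a rotation vector (axis times angle).
In Python, from workcell import get_obs, viewer, ctrl, masks_of gives the robot as it stands. The module is installed in compiled form; this text tells all that it offers.
- The arm moves only by the shell command python3 -m inch 'ROWS'. ROWS is JSON, a list of rows, each an object of numbers: "tx", "ty", "tz": the shift along the tool's x, y, z in cm; "ax", "ay", "az": the turn, a rotation vector about the tool's x, y, z in degrees; "jaw": the opening, from 0 (shut) to 1 (fully open). In form: [{"tx": .., "ty": .., "tz": .., "ax": .., "ay": .., "az": .., "jaw": ..}, ...]. A call has 1 to 12 rows; each row shifts and turns the commanded pose from where the row before left it, along the tool's axes as they then stand; what a row does not reach is not made up. A row lasts 1/8 s, in which the tool goes at most 62.5 mm and 10.7 degrees, less where a joint would pass 70% of its speed; a pose out of reach is approached as far as the arm can. A call is refused whole if a number of a shift passes 6.25 or a number of a turn 10.7, either way. A call with a gripper value outside its range is refused whole. The fingers move at their own pace and stop on an object; the grip force is fixed at half the most. Time passes only in rows, so rows that do not move let the fingers close. It gives the time, the measured TCP pose, the force and the opening at its end, in the units of the state.
- get_obs(): the state, without advancing time (a new reading comes with each control period).
- viewer.get_image(name): name is "scene" or "side" or "wrist"; returns (picture, depth): 400x640x3 uint8, red, green, blue; 400x640 float32, mm along the optical axis (not along the pixel's ray), 0 where there is no reading.
- viewer.get_calibration(name): a dict with "fx", "fy", "cx", "cy" (pixels), "distortion" ([k1, k2, p1, p2, k3] as OpenCV has them; the pictures are not rectified), "rvec" (rotation vector, rad) and "tvec" (3), from world to camera coordinates, as OpenCV has them. Camera axes: x right, y down, z forward; pixel columns grow to the right and rows downward; lengths in mm; the calibration is good to about 2 mm. A picture is of the moment at which its call begins: read the wrist's pose just before it. get_calibration takes no time and is no camera call; for the wrist camera it gives the pose at the moment of the call.
- ctrl.close_job(): hands the job in, once; it reports no verdict.
Trained networks look in the newest picture that a camera, given by its name, has taken for a name from the list of things; names that differ only in an ending like _2 or _b are one class to them, and where a whole thing is asked for, a point or a joint stands for the part that bears it (a point fixed in the world has none). Each returns a list of dicts, best first, with "score" (0 to 1); they miss things now and then, are a little off and sometimes report something else, mostly with a low value. They report only what shows in the picture. A call takes as long as a camera call.
- masks_of(camera, thing): "pixels" (400x640 bool, what is visible of it) and "location" ([column, row] in pixels, amid what is visible of it).
The state is a dict: "t": time; "qpos": joint angles; "qvel": joint speeds; "joint_torque": joint torques, N m; "ee_pos": TCP position; "orientation": TCP orientation; "ft_force": force on the tool from outside, world axes, zero at the start; "moment": the same for the moment, N m; "width": finger opening in mm.
Only numpy, scipy, OpenCV 4.12 (cv2) and the standard library are available. Lean on these libraries where they do the work, as an engineer would, in place of code of your own. Each camera call takes 0.05 s, during which the arm holds its last target. There are 200 camera calls.

## Working session

There is one attempt and no reset: what is moved stays moved. The work goes in short steps, Python scripts to look and compute and a shell command to move; the robot and the scene stay as the last step left them, time stands still between calls to the robot, and variables do not carry over. Pictures are saved under pics/ and viewed, about 8 in all and at most 12, crops included, and the job is handed in when it is done.

```bash
mkdir -p pics; cat > h.py <<'E'
import numpy as np, cv2
from scipy.spatial.transform import Rotation as R
from workcell import get_obs, viewer, ctrl, masks_of
def cal(n):
    c=viewer.get_calibration(n); K=np.array([[c['fx'],0,c['cx']],[0,c['fy'],c['cy']],[0,0,1]])
    return K,np.array(c['distortion'],float),np.array(c['rvec'],float),np.array(c['tvec'],float)
def shot(n,f=None):
    c=cal(n); im,d=viewer.get_image(n)
    if f: cv2.imwrite('pics/'+f,im[:,:,::-1])
    return im,d,c
def world(px,z,c):
    K,D,r,t=c; px=np.asarray(px,float).reshape(-1,1,2); z=np.asarray(z,float).ravel()
    u=cv2.undistortPoints(px,K,D)[:,0]; p=np.c_[u,np.ones(len(u))]*z[:,None]
    return (p-t.ravel())@cv2.Rodrigues(r)[0]
def cloud(mask,d,c):
    v,u=np.nonzero(mask&(d>0)); return world(np.c_[u,v],d[v,u],c)
def proj(P,c):
    K,D,r,t=c; return cv2.projectPoints(np.asarray(P,float).reshape(-1,3),r,t,K,D)[0][:,0]
E
python3 - <<'E'
from h import *
o=get_obs(); print(o)
np.set_printoptions(precision=1,suppress=True)
for n in ['scene','side']:
    im,d,c=shot(n,n+'0.png')
    print(n,'campos',(-cv2.Rodrigues(c[2])[0].T@c[3].reshape(3,1)).ravel())
    for th in ['cabinet','door','upper_knuckle','lower_knuckle','strike','knob','jar','clip','ribbon_bobbin','catch']:
        try:
            for m in masks_of(n,th)[:2]:
                P=cloud(m['pixels'],d,c)
                print(th,round(m['score'],2),np.array(m['location']),m['pixels'].sum(), np.percentile(P,[2,50,98],axis=0).ravel() if len(P) else '')
        except Exception as e: print(th,e)
E
```

```text
{'t': 0.0, 'qpos': array([-1.28600304e+00,  4.23813250e-01,  1.63067433e+00, -8.53729298e-06,
        1.08859729e+00, -1.90137952e-02]), 'qvel': array([-0.00056529, -0.00068647,  0.00118207, -0.0022368 ,  0.00032172,
        0.00162467]), 'joint_torque': array([-1.36541836e-03, -5.44625688e+01, -2.73658347e+01,  6.40685298e-02,
        2.26576289e-02, -7.03683486e-05]), 'ee_pos': array([ 186.83234443, -595.84847689,  221.92507829]), 'orientation': array([-2.53128760e+00,  1.85917446e+00,  1.86910392e-03]), 'ft_force': array([0.52892906, 0.22897487, 0.11638062]), 'moment': array([ 0.0187267 ,  0.00701081, -0.08091971]), 'width': 88.09361197020179}
scene campos [-193.3  757.5  747.6]
cabinet 0.98 [344.3 165.5] 5596 [ 574.5 -150.    33.7  620.4  -12.5  148.2  692.6   22.1  231.2]
door 0.73 [290.4 253.7] 2949 [421.8 225.7   0.2 482.5 267.9  96.2 570.9 275.6 171.5]
upper_knuckle 0.87 [289.3 253.2] 2904 [421.7 229.4   3.1 483.  268.   96.5 569.7 275.6 171.4]
lower_knuckle 0.86 [285.9 253.9] 2874 [421.7 228.3   4.4 483.1 268.   97.4 569.6 275.7 171.4]
strike 0.91 [288.3 253.6] 2854 [421.7 2
[... 1192 characters left out ...]
79.2 -148.4   34.8  662.9  -25.6  206.5  713.5   20.8  233.4]
jar 0.89 [373.4 301.4] 655 [562.3 378.8   4.4 595.2 410.2  65.2 615.3 434.7  74.3]
jar 0.41 [291.3 132.8] 260 [ 357.5 -229.9   11.8  386.1 -199.9   35.3  410.2 -177.2   41.1]
clip 0.5 [319.7 197.5] 226 [440.   14.1  -1.9 464.2  45.1  18.  484.7  80.9  29.1]
clip 0.42 [375.4 301.5] 652 [563.4 376.6   5.  594.7 410.5  65.  615.3 434.8  74.3]
ribbon_bobbin 0.8 [288.2 133.9] 284 [ 356.8 -231.7   11.   386.3 -199.2   35.   410.8 -176.4   41.2]
ribbon_bobbin 0.75 [246. 179.] 5246 [ 581.1 -146.7   39.2  663.3  -25.2  207.9  713.2   20.8  233.4]
catch 0.62 [242.7 178.9] 5297 [ 578.8 -148.2   36.3  662.9  -25.6  206.9  713.3   20.8  233.4]
```

View pics/scene0.png

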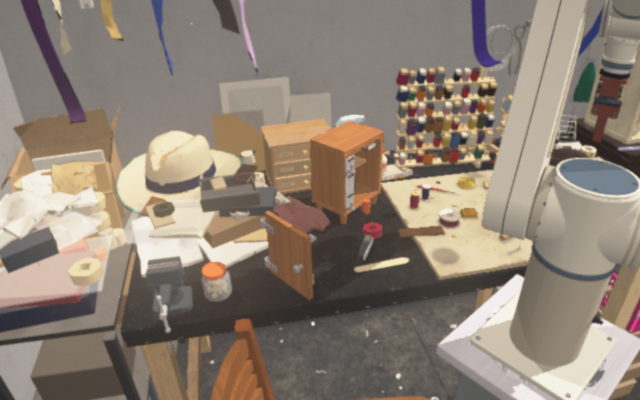

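View pics/side0.png

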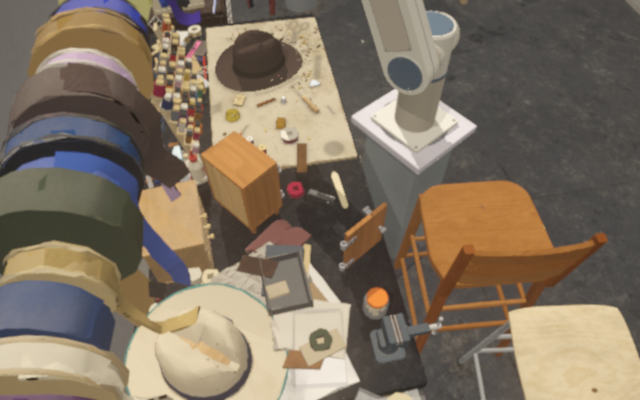

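Scene: the cabinet (344,165) is open towards the robot, and the pin strap is visible at about (350,180). The door stands at (290,254), roughly 90° open already, with its knuckles at the far edge (268,240). The jar is at (217,283), the clip at (365,244), and the bobbin is on the board at (449,217).

```bash
python3 - <<'E'
from h import *
np.set_printoptions(precision=2,suppress=True)
for n in ['scene','side']:
    im,d,c=shot(n)
    m=masks_of(n,'cabinet')[0]['pixels']; P=cloud(m,d,c); T=P[(P[:,2]>225)&(P[:,2]<238)]
    r=cv2.minAreaRect(T[:,:2].astype(np.float32)); print(n,'top',r,len(T),T[:,2].mean())
    F=P[(P[:,2]<215)&(P[:,2]>50)]; 
    print('box',cv2.boxPoints(r).tolist())
    m=masks_of(n,'door')[0]['pixels']; P=cloud(m,d,c)
    T=P[P[:,2]>165]; T=T[abs(T[:,1]-np.median(T[:,1]))<15]; print(len(T),'top edge x',np.percentile(T[:,0],[1,99]))
    Q=P[(P[:,2]>20)&(P[:,2]<160)]; 
    for _ in range(5):
        A=np.c_[Q[:,0],Q[:,2],np.ones(len(Q))]; s=np.linalg.lstsq(A,Q[:,1],rcond=None)[0]; e=Q[:,1]-A@s; Q=Q[abs(e)<max(2,1.5*e.std())]
    print('plane y=ax+bz+c',s,len(Q),e.std()); print('x range',np.percentile(Q[:,0],[1,99]))
    s2=np.polyfit(T[:,0],T[:,1],1); print('top y fit',s2, T.mean(0))
    u,v=m.nonzero()[1],m.nonzero()[0]
    if n=='scene': cv2.imwrite('pics/door.png',cv2.resize(im[190:310,240:400,::-1],None,fx=5,fy=5,interpolation=cv2.INTER_CUBIC))
E
```

```text
scene top ((643.6971435546875, -67.27142333984375), (123.9908447265625, 174.6458282470703), 7.344762802124023) 1252 229.63409127730878
box [[571.0470581054688, 11.409536361694336], [593.3737182617188, -161.8032989501953], [716.3472290039062, -145.95237731933594], [694.0205688476562, 27.260452270507812]]
290 top edge x [422.05 561.22]
plane y=ax+bz+c [  0.04  -0.   250.22] 1806 0.8550481650580304
x range [422.15 565.31]
top y fit [  0.04 245.89] [486.69 264.27 169.98]
side top ((646.2515258789062, -69.37382507324219), (123.03822326660156, 176.0657958984375), 6.681589126586914) 2319 230.03870605688962
box [[574.907470703125, 10.903318405151367], [595.39306640625, -163.96665954589844], [717.5955810546875, -149.65097045898438], [697.1099853515625, 25.219009399414062]]
264 top edge x [423.7  563.17]
plane y=ax+bz+c [  0.03  -0.   250.75] 898 0.799023098378646
x range [425.01 578.83]
top y fit [  0.03 245.25] [494.77 262.45 170.39]
```

View pics/door.png

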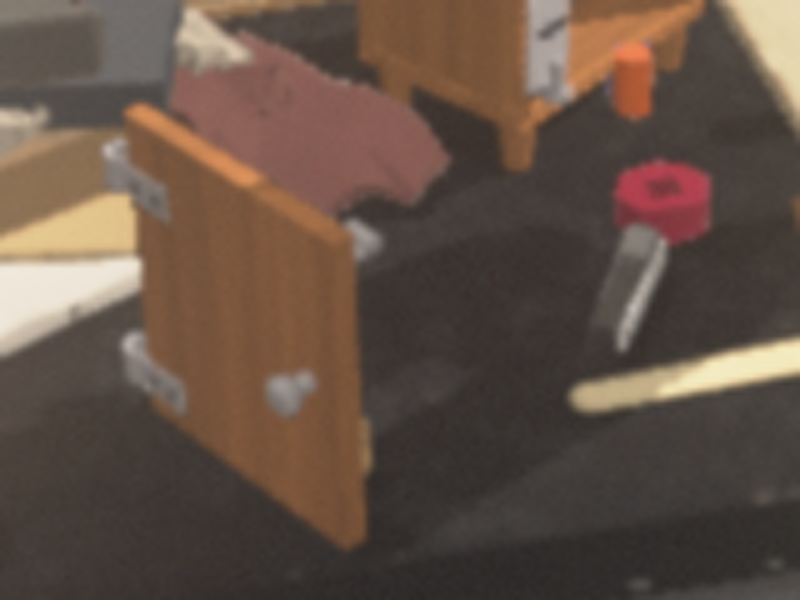

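```bash
cat >> h.py <<'E'
def rel(p,yaw=None,o=None):
    """shift in tool cm; az deg for tool-x yaw (deg), tilt error"""
    o=o or get_obs(); M=R.from_rotvec(o['orientation']).as_matrix()
    y=np.degrees(np.arctan2(M[1,0],M[0,0]))
    print('tool cm',M.T@(np.asarray(p)-o['ee_pos'])/10,'yaw now',y,'az',None if yaw is None else y-yaw,'z axis',M[:,2])
E
python3 - <<'E'
from h import *
np.set_printoptions(precision=3,suppress=True)
K,D,r,t=cal('wrist'); o=get_obs(); M=R.from_rotvec(o['orientation']).as_matrix(); C=cv2.Rodrigues(r)[0]
print(K, 'cam in tool',M.T@(-C.T@t.ravel()-o['ee_pos']),'\ncam axes (rows x,y,z) in tool\n',C@M)
for p in [(400,-330,380),(440,-60,380),(494,263,380),(494,263,132)]: rel(p,-88)
E
```

```text
[[329.703   0.    317.258]
 [  0.    329.703 204.086]
 [  0.      0.      1.   ]] cam in tool [  -0.483  -79.388 -162.648] 
cam axes (rows x,y,z) in tool
 [[ 1.     0.    -0.001]
 [-0.001  0.957 -0.29 ]
 [ 0.001  0.29   0.957]]
tool cm [-19.044 -28.294 -15.733] yaw now -72.59406112794969 az 15.405938872050314 z axis [-0.  0. -1.]
tool cm [-43.611 -40.188 -15.733] yaw now -72.59406112794969 az 15.405938872050314 z axis [-0.  0. -1.]
tool cm [-72.816 -55.003 -15.732] yaw now -72.59406112794969 az 15.405938872050314 z axis [-0.  0. -1.]
tool cm [-72.816 -55.003   9.068] yaw now -72.59406112794969 az 15.405938872050314 z axis [-0.  0. -1.]
```

```bash
python3 -m inch '[{"tx":-2.4,"ty":-3.5,"tz":-2},{"tx":-2.4,"ty":-3.5,"tz":-2},{"tx":-2.4,"ty":-3.5,"tz":-2},{"tx":-2.4,"ty":-3.5,"tz":-2},{"tx":-2.4,"ty":-3.5,"tz":-2},{"tx":-2.4,"ty":-3.5,"tz":-2},{"tx":-2.4,"ty":-3.5,"tz":-2},{"tx":-2.4,"ty":-3.5,"tz":-2},{"az":7.7},{"az":7.7}]'; python3 - <<'E'
from h import *
rel((485,-5,310),-88)
E
```

```text
tool cm [-47.51266235 -46.12707391  -8.73253545] yaw now -72.59406112794969 az 15.405938872050314 z axis [-3.88821813e-06  7.20739603e-06 -1.00000000e+00]$[0]: bad value
```

```bash
python3 -m inch '[{"tx":-2.4,"ty":-3.5,"tz":-2.0,"ax":0,"ay":0,"az":0,"jaw":1}]'; python3 -m inch '[{"tx":-2.4,"ty":-3.5,"tz":-2,"jaw":1}]'
```

```text
t: 1.52
ee_pos: [212.2, -563.2, 241.4]
orientation: [-2.529, 1.863, 0.003]
ft_force: [0.7, -0.1, 0.3]
width: 87.9$[0]: bad value
```

```bash
python3 -m inch '[{"tx":-2.4,"ty":-3.5,"tz":-2,"ax":0,"ay":0,"az":0,"jaw":1},{"tx":-2.4,"ty":-3.5,"tz":-2,"ax":0,"ay":0,"az":0,"jaw":1},{"tx":-2.4,"ty":-3.5,"tz":-2,"ax":0,"ay":0,"az":0,"jaw":1},{"tx":-2.4,"ty":-3.5,"tz":-2,"ax":0,"ay":0,"az":0,"jaw":1},{"tx":-2.4,"ty":-3.5,"tz":-2,"ax":0,"ay":0,"az":0,"jaw":1},{"tx":-2.4,"ty":-3.5,"tz":-2,"ax":0,"ay":0,"az":0,"jaw":1},{"tx":-2.4,"ty":-3.5,"tz":-2,"ax":0,"ay":0,"az":0,"jaw":1},{"tx":0,"ty":0,"tz":0,"ax":0,"ay":0,"az":7.7,"jaw":1},{"tx":0,"ty":0,"tz":0,"ax":0,"ay":0,"az":7.7,"jaw":1}]'; python3 - <<'E'
from h import *
rel((485,-5,310),-88)
E
```

```text
t: 2.65
ee_pos: [397.2, -328.8, 383.1]
orientation: [-2.257, 2.185, -0.001]
ft_force: [-0.5, 0.7, 0.0]
width: 87.6
tool cm [-32.08529926  -9.80897076   7.30158249] yaw now -88.16166270854845 az -0.1616627085484481 z axis [ 6.34698330e-04 -5.50685869e-04 -9.99999647e-01]
```

```bash
python3 -m inch '[{"tx":-4.0,"ty":-1.2,"tz":0.9,"ax":0,"ay":0,"az":0,"jaw":1},{"tx":-4.0,"ty":-1.2,"tz":0.9,"ax":0,"ay":0,"az":0,"jaw":1},{"tx":-4.0,"ty":-1.2,"tz":0.9,"ax":0,"ay":0,"az":0,"jaw":1},{"tx":-4.0,"ty":-1.2,"tz":0.9,"ax":0,"ay":0,"az":0,"jaw":1},{"tx":-4.0,"ty":-1.2,"tz":0.9,"ax":0,"ay":0,"az":0,"jaw":1},{"tx":-4.0,"ty":-1.2,"tz":0.9,"ax":0,"ay":0,"az":0,"jaw":1},{"tx":-4.0,"ty":-1.2,"tz":0.9,"ax":0,"ay":0,"az":0,"jaw":1},{"tx":-4.0,"ty":-1.2,"tz":0.9,"ax":0,"ay":0,"az":0,"jaw":1},{"tx":0,"ty":0,"tz":0,"ax":0,"ay":0,"az":0,"jaw":1},{"tx":0,"ty":0,"tz":0,"ax":0,"ay":0,"az":0,"jaw":1}]'; python3 - <<'E'
from h import *
np.set_printoptions(precision=1,suppress=True)
o=get_obs(); im,d,c=shot('wrist','w1.png')
P=cloud(d>0,d,c)
T=P[(abs(P[:,2]-231)<5)]; print(len(T),T.min(0),T.max(0))
# front top edge of cabinet
b=[]
for y in np.arange(-70,15,5):
    q=T[(abs(T[:,1]-y)<2.5)]; 
    if len(q)>20: b.append((y,np.percentile(q[:,0],1)))
b=np.array(b);print(b.T, np.polyfit(b[:,0],b[:,1],1), len(b)) 
p=proj([(564.8-.122*s,-14.2+.99*s,193) for s in (3,8,14)],c); print(p, o['ee_pos'])
x,y=p[1].astype(int); x0,y0=max(0,x-60),max(0,y-45); print(x0,y0)
cv2.imwrite('pics/w1c.png',cv2.resize(im[y0:y0+90,x0:x0+120,::-1],None,fx=6,fy=6,interpolation=cv2.INTER_CUBIC))
E
```

```text
t: 3.9
ee_pos: [481.4, -6.4, 310.8]
orientation: [2.261, -2.181, 0.0]
ft_force: [-0.4, -0.4, 0.8]
width: 87.7
17570 [ 577.8 -159.6  226. ] [631.6  14.  234.4]
[[-70.  -65.  -60.  -55.  -50.  -45.  -40.  -35.  -30.  -25.  -20.  -15.
  -10.   -5.    0.    5.   10. ]
 [586.7 586.  585.4 585.  584.4 583.8 583.3 582.8 582.1 581.5 581.1 580.5
  580.  579.3 578.9 578.4 579.3]] [ -0.1 579.1] 17
[[326.9  99.9]
 [320.8 100.5]
 [313.4 101.2]] [481.4  -6.4 310.8]
260 55
```

View pics/w1.png

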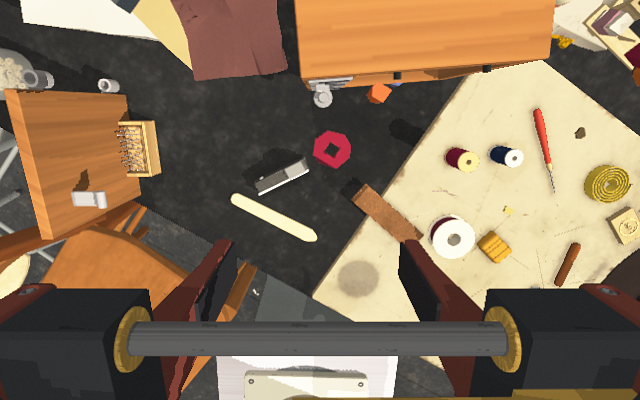

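View pics/w1c.png

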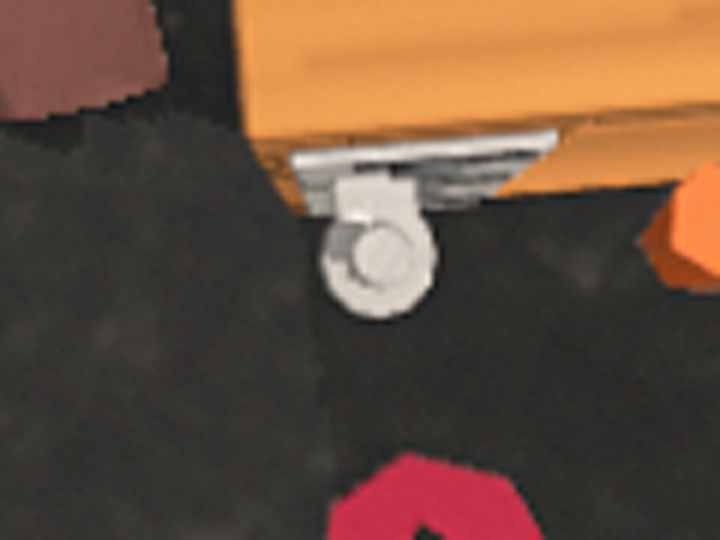

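The wrist picture shows the pin top at (323.4,97.1) on its lug. The door is at left with its upper knuckle at (38,78), the clip at (282,172) and the bobbin at (454,237).

```bash
cat >> h.py <<'E'
def onz(px,z,c):
    K,D,r,t=c; C=cv2.Rodrigues(r)[0]; u=cv2.undistortPoints(np.asarray(px,float).reshape(-1,1,2),K,D)[:,0]
    o=-C.T@t.ravel(); d=np.c_[u,np.ones(len(u))]@C; return o+d*((z-o[2])/d[:,2])[:,None]
E
python3 - <<'E'
from h import *
np.set_printoptions(precision=2,suppress=True)
c=cal('wrist'); print('pin',onz((323.4,97.1),193,c), get_obs()['ee_pos'])
im,d,_=shot('wrist'); P=cloud(d>0,d,c)
T=P[abs(P[:,2]-231)<5]; ys=[y for y in range(-150,6,5)]
b=np.array([(y,np.percentile(T[abs(T[:,1]-y)<2.5][:,0],1)) for y in ys]); s=np.polyfit(b[:,0],b[:,1],1); print('front edge',s,'cab yaw',np.degrees(np.arctan(-s[0])))
m=masks_of('wrist','door')
print([(k['score'],k['location']) for k in m])
P=cloud(m[0]['pixels'],d,c); T=P[abs(P[:,2]-172)<5]; print(len(T),T.mean(0),T.min(0),T.max(0)); print(cv2.minAreaRect(T[:,:2].astype(np.float32)))
rel((494,263,310),-88)
E
```

```text
pin [[566.59  -8.78 193.  ]] [481.4   -6.81 310.92]
front edge [ -0.11 578.8 ] cab yaw 6.42267247812266
[(0.75, [10.9, 69.8]), (0.35, [74.9, 149.4])]
1 [564.69 270.17 170.66] [564.69 270.17 170.66] [564.69 270.17 170.66]
((564.6883544921875, 270.1700439453125), (0.0, 0.0), 0.0)
tool cm [-26.95  -2.16   0.1 ] yaw now -88.07002118928135 az -0.07002118928134848 z axis [ 0. -0. -1.]
```

```bash
python3 -m inch '[{"tx":-3.85,"ty":-0.3,"tz":0.3,"ax":0,"ay":0,"az":0,"jaw":1},{"tx":-3.85,"ty":-0.3,"tz":0.3,"ax":0,"ay":0,"az":0,"jaw":1},{"tx":-3.85,"ty":-0.3,"tz":0.3,"ax":0,"ay":0,"az":0,"jaw":1},{"tx":-3.85,"ty":-0.3,"tz":0.3,"ax":0,"ay":0,"az":0,"jaw":1},{"tx":-3.85,"ty":-0.3,"tz":0.3,"ax":0,"ay":0,"az":0,"jaw":1},{"tx":-3.85,"ty":-0.3,"tz":0.3,"ax":0,"ay":0,"az":0,"jaw":1},{"tx":-3.85,"ty":-0.3,"tz":0.3,"ax":0,"ay":0,"az":0,"jaw":1},{"tx":0,"ty":0,"tz":0,"ax":0,"ay":0,"az":0,"jaw":1},{"tx":0,"ty":0,"tz":0,"ax":0,"ay":0,"az":0,"jaw":1}]'; python3 - <<'E'
from h import *
np.set_printoptions(precision=2,suppress=True)
im,d,c=shot('wrist','w2.png'); P=cloud(d>0,d,c)
T=P[(abs(P[:,2]-172)<4)&(abs(P[:,1]-263)<25)&(P[:,0]>400)&(P[:,0]<580)]; r=cv2.minAreaRect(T[:,:2].astype(np.float32)); print(len(T),r,T.mean(0),np.polyfit(T[:,0],T[:,1],1))
rel((494,263,140),-88)
E
```

```text
t: 5.18
ee_pos: [493.1, 262.9, 289.7]
orientation: [2.259, -2.183, 0.0]
ft_force: [-0.3, -1.1, 0.4]
width: 87.8
2122 ((494.0107421875, 261.6838073730469), (141.92364501953125, 11.995859146118164), 1.9248765707015991) [499.68 261.92 172.67] [  0.04 243.72]
tool cm [-0.04 -0.09 14.98] yaw now -88.06113896683513 az -0.06113896683513076 z axis [-0. -0. -1.]
```

View pics/w2.png

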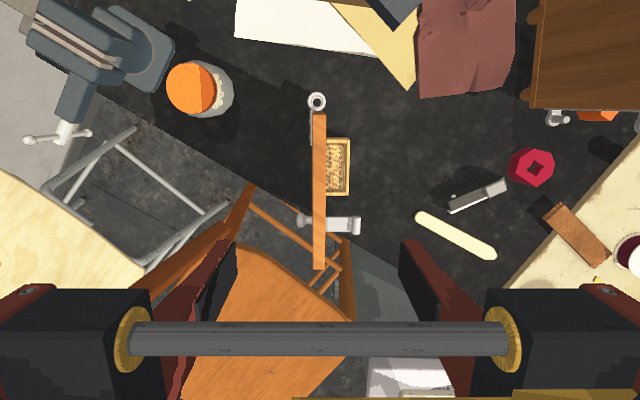

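The door top's rectangle measures 142×12 mm, centred at (494.0,261.7) with yaw 1.9°. It lies between the fingers in the picture at (319,190), with the knuckle ring at (317,101). I'll descend and grip now.

```bash
python3 -m inch '[{"tx":0.12,"ty":-0.09,"tz":3.0,"ax":0,"ay":0,"az":0,"jaw":1},{"tx":0,"ty":0,"tz":4,"ax":0,"ay":0,"az":0,"jaw":1},{"tx":0,"ty":0,"tz":4,"ax":0,"ay":0,"az":0,"jaw":0.6},{"tx":0,"ty":0,"tz":3,"ax":0,"ay":0,"az":0,"jaw":0.4},{"tx":0,"ty":0,"tz":1.5,"ax":0,"ay":0,"az":0,"jaw":0.3},{"tx":0,"ty":0,"tz":0,"ax":0,"ay":0,"az":0,"jaw":0.25},{"tx":0,"ty":0,"tz":0,"ax":0,"ay":0,"az":0,"jaw":0},{"tx":0,"ty":0,"tz":0,"ax":0,"ay":0,"az":0,"jaw":0},{"tx":0,"ty":0,"tz":0,"ax":0,"ay":0,"az":0,"jaw":0},{"tx":0,"ty":0,"tz":0,"ax":0,"ay":0,"az":0,"jaw":0}]'
```

```text
t: 6.48
ee_pos: [494.1, 262.8, 135.1]
orientation: [-2.26, 2.182, -0.0]
ft_force: [-0.6, -0.8, 2.4]
width: 11.8
```

```bash
python3 -m inch '[{"tx":0,"ty":0,"tz":-0.5,"ax":0,"ay":0,"az":0,"jaw":0},{"tx":0,"ty":0,"tz":-1.5,"ax":0,"ay":0,"az":0,"jaw":0},{"tx":0,"ty":0,"tz":-3,"ax":0,"ay":0,"az":0,"jaw":0},{"tx":0,"ty":0,"tz":-3,"ax":0,"ay":0,"az":0,"jaw":0},{"tx":0,"ty":0,"tz":-2,"ax":0,"ay":0,"az":-2,"jaw":0},{"tx":0,"ty":0,"tz":0,"ax":0,"ay":0,"az":-2.7,"jaw":0},{"tx":0,"ty":0,"tz":0,"ax":0,"ay":0,"az":0,"jaw":0},{"tx":0,"ty":0,"tz":0,"ax":0,"ay":0,"az":0,"jaw":0}]'; python3 - <<'E'
from h import *
np.set_printoptions(precision=2,suppress=True)
im,d,c=shot('wrist','w3.png'); o=get_obs(); print(o['ft_force'],o['moment'],o['width'],o['ee_pos'])
im=np.ascontiguousarray(im)
g=cv2.cvtColor(im,cv2.COLOR_RGB2GRAY)
cv2.imwrite('pics/w3c.png',cv2.resize(im[20:160,230:410,::-1],None,fx=4.4,fy=4.2,interpolation=cv2.INTER_CUBIC))
P=cloud(d>0,d,c); z0=o['ee_pos'][2]+37
T=P[(abs(P[:,2]-z0)<5)&(P[:,0]<590)&(P[:,0]>400)&(abs(P[:,1]-263)<25)]; print(len(T),cv2.minAreaRect(T[:,:2].astype(np.float32)),T.mean(0),np.polyfit(T[:,0],T[:,2],1))
rel((486,-9,235),-83.4)
E
```

```text
t: 7.48
ee_pos: [493.7, 262.6, 234.8]
orientation: [2.346, -2.089, -0.0]
ft_force: [0.2, 0.4, -0.8]
width: 11.6
[ 0.04  0.12 -2.37] [ 0.01  0.04 -0.03] 12.074339311134663 [493.73 262.59 234.6 ]
7314 ((501.4957580566406, 263.10137939453125), (126.69963073730469, 33.23783493041992), 16.230470657348633) [514.06 265.23 272.25] [ -0.  272.9]
tool cm [26.89  3.92 -0.03] yaw now -83.33294442927367 az 0.06705557072633894 z axis [-0. -0. -1.]
```

View pics/w3c.png

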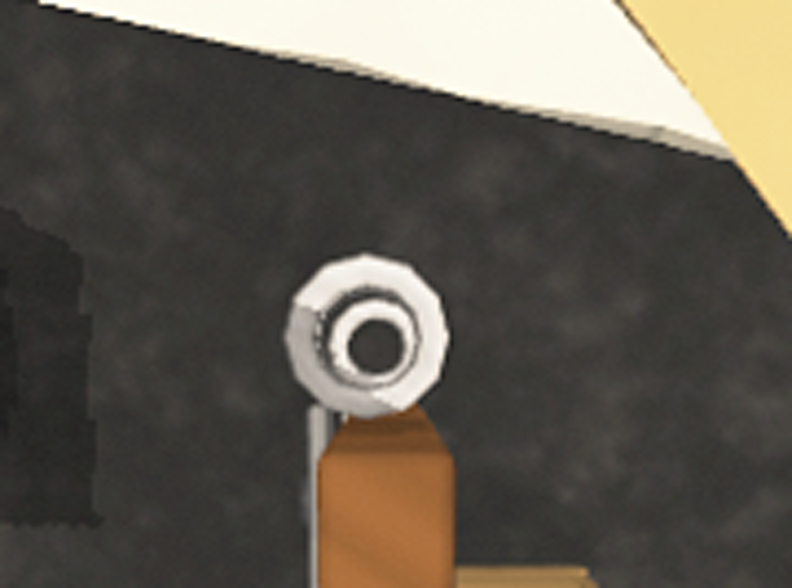

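```bash
python3 - <<'E'
from h import *
np.set_printoptions(precision=2,suppress=True)
c=cal('wrist'); o=get_obs(); b=o['ee_pos'][2]-135.1
U=onz((313.7,98.9),b+145,c)[0]; L=onz((314.6,101.05),b+32,c)[0]; print(U,L)
# detect ring by Hough for a finer centre
im=cv2.imread('pics/w3.png',0); 
roi=cv2.resize(im[60:140,275:355],None,fx=8,fy=8,interpolation=cv2.INTER_CUBIC)
h=cv2.HoughCircles(roi,cv2.HOUGH_GRADIENT,1,5,param1=120,param2=20,minRadius=50,maxRadius=170)
if h is not None:
    for x,y,r in h[0][:6]: print('circ',275+(x+.5)/8-.5,60+(y+.5)/8-.5,r/8)
M=R.from_rotvec(o['orientation']).as_matrix(); print('U in tool',M.T@(U-o['ee_pos']))
T=o['ee_pos']+np.array([566.6,-8.8,0])-np.array([U[0],U[1],0]); print(T); rel(T,None)
E
```

```text
[574.66 273.9  244.5 ] [574.74 274.22 131.5 ]
circ 311.875 100.0 19.175
circ 312.75 99.875 18.7
circ 311.125 99.875 19.7625
circ 312.25 99.5 18.7875
circ 314.625 100.75 9.775
circ 312.625 100.5 11.1375
U in tool [ -1.83 -81.68  -9.94]
[485.68 -20.1  234.6 ]
tool cm [27.98  4.08  0.01] yaw now -83.33294442927367 az None z axis [-0. -0. -1.]
```

```bash
python3 -m inch '[{"tx":1.5,"ty":2,"tz":0,"ax":0,"ay":0,"az":0,"jaw":0},{"tx":3,"ty":2.0,"tz":0,"ax":0,"ay":0,"az":0,"jaw":0},{"tx":3.7,"ty":1.6,"tz":0,"ax":0,"ay":0,"az":0,"jaw":0},{"tx":3.7,"ty":0,"tz":0,"ax":0,"ay":0,"az":0,"jaw":0},{"tx":3.7,"ty":0,"tz":0,"ax":0,"ay":0,"az":0,"jaw":0},{"tx":3.7,"ty":0,"tz":0,"ax":0,"ay":0,"az":0,"jaw":0},{"tx":3.7,"ty":0,"tz":0,"ax":0,"ay":0,"az":0,"jaw":0},{"tx":3,"ty":0,"tz":0,"ax":0,"ay":0,"az":0,"jaw":0},{"tx":2,"ty":0,"tz":0,"ax":0,"ay":0,"az":0,"jaw":0},{"tx":0,"ty":0,"tz":0,"ax":0,"ay":0,"az":0,"jaw":0},{"tx":0,"ty":0,"tz":0,"ax":0,"ay":0,"az":0,"jaw":0},{"tx":0,"ty":0,"tz":0,"ax":0,"ay":0,"az":0,"jaw":0}]'; python3 - <<'E'
from h import *
np.set_printoptions(precision=2,suppress=True)
im,d,c=shot('wrist','w4.png'); o=get_obs(); print(o['ft_force'],o['moment'],o['width'])
cv2.imwrite('pics/w4c.png',cv2.resize(im[50:150,255:375,::-1],None,fx=6,fy=6,interpolation=cv2.INTER_CUBIC))
rel((485.7,-20.1,234.6))
print('pin proj',proj([(566.6,-8.8,193)],c))
E
```

```text
t: 9.02
ee_pos: [470.9, -21.2, 234.6]
orientation: [2.348, -2.087, -0.0]
ft_force: [0.2, -0.3, -2.6]
width: 12.0
[ 0.02 -0.25 -2.71] [ 0.04  0.06 -0.01] 12.018989292952766
tool cm [ 0.06 -1.48  0.01] yaw now -83.23933961913605 az None z axis [-0.  0. -1.]
pin proj [[315.78  73.44]]
```

View pics/w4c.png

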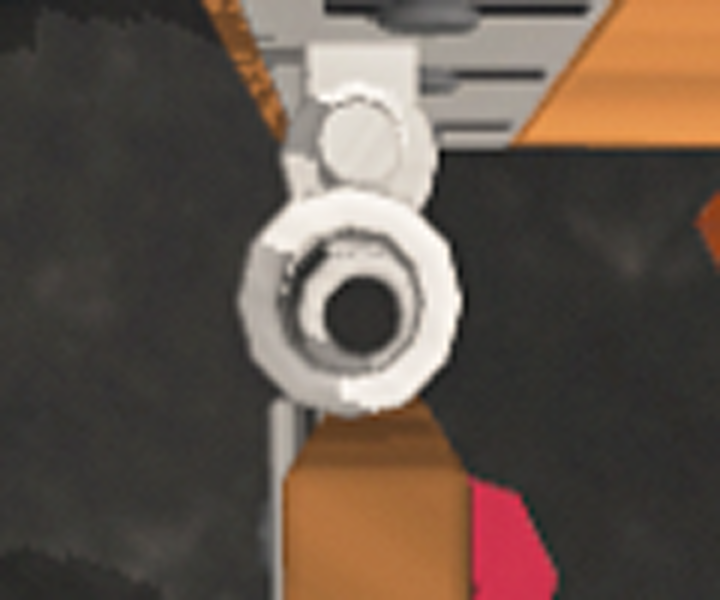

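```bash
python3 - <<'E'
from h import *
np.set_printoptions(precision=2,suppress=True)
c=cal('wrist'); o=get_obs(); b=o['ee_pos'][2]-135.1; M=R.from_rotvec(o['orientation']).as_matrix()
p=onz((314.6,72.9),193,c)[0]; U=onz((313.9,98.9),b+145,c)[0]; L=onz((255+363.5/6-.5,50+315.5/6-.5),b+12,c)[0]
print(p,U,L); D=p-U; D[2]=0; print('tool cm',M.T@D/10)
E
```

```text
[566.85  -8.1  193.  ] [551.82  -9.87 244.56] [551.33  -9.76 111.56]
tool cm [ 0.   -1.51 -0.  ]
```

```bash
python3 -m inch '[{"tx":0,"ty":-0.75,"tz":0,"ax":0,"ay":0,"az":0,"jaw":0},{"tx":0,"ty":-0.75,"tz":0,"ax":0,"ay":0,"az":0,"jaw":0},{"tx":0,"ty":0,"tz":1.0,"ax":0,"ay":0,"az":0,"jaw":0},{"tx":0,"ty":0,"tz":1.0,"ax":0,"ay":0,"az":0,"jaw":0},{"tx":0,"ty":0,"tz":0.7,"ax":0,"ay":0,"az":0,"jaw":0},{"tx":0,"ty":0,"tz":0,"ax":0,"ay":0,"az":0,"jaw":0},{"tx":0,"ty":0,"tz":0,"ax":0,"ay":0,"az":0,"jaw":0},{"tx":0,"ty":0,"tz":0,"ax":0,"ay":0,"az":0,"jaw":0}]'; python3 - <<'E'
from h import *
im,d,c=shot('wrist','w5.png'); o=get_obs(); print(o['ft_force'],o['moment'],o['ee_pos'])
cv2.imwrite('pics/w5c.png',cv2.resize(im[60:140,270:370,::-1],None,fx=7,fy=7,interpolation=cv2.INTER_CUBIC))
E
```

```text
t: 10.07
ee_pos: [486.2, -20.2, 208.0]
orientation: [-2.347, 2.088, -0.001]
ft_force: [-0.1, 0.0, -2.7]
width: 11.7
[ 0.46177028  0.22395639 -2.20247545] [ 0.03258319  0.02188253 -0.023258  ] [486.18125794 -20.22833506 208.00733213]
```

View pics/w5c.png

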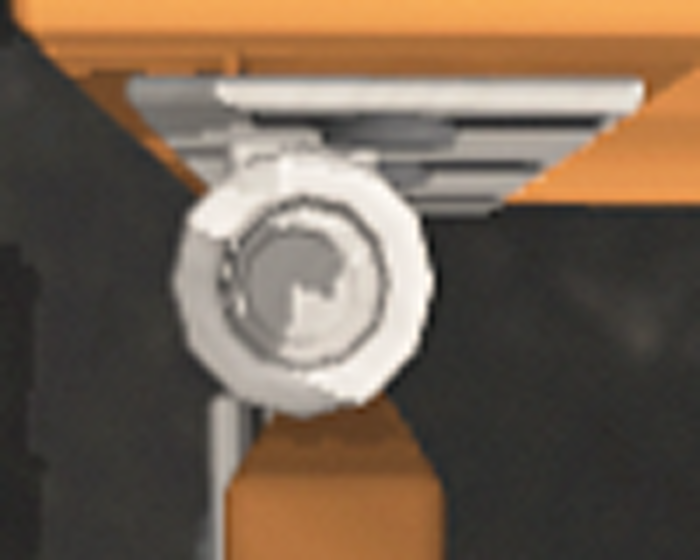

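```bash
python3 -m inch '[{"tx":0,"ty":0,"tz":0.2,"ax":0,"ay":0,"az":0,"jaw":0},{"tx":0,"ty":0,"tz":0.2,"ax":0,"ay":0,"az":0,"jaw":0},{"tx":0,"ty":0,"tz":0.1,"ax":0,"ay":0,"az":0,"jaw":0},{"tx":0,"ty":0,"tz":0.05,"ax":0,"ay":0,"az":0,"jaw":0},{"tx":0,"ty":0,"tz":0.05,"ax":0,"ay":0,"az":0,"jaw":0},{"tx":0,"ty":0,"tz":0.05,"ax":0,"ay":0,"az":0,"jaw":0},{"tx":0,"ty":0,"tz":0,"ax":0,"ay":0,"az":0,"jaw":0},{"tx":0,"ty":0,"tz":0,"ax":0,"ay":0,"az":0,"jaw":0}]'; python3 -c "
from h import *
for i in range(1): o=get_obs(); print(o['ft_force'],o['moment'],o['ee_pos'])"
```

```text
t: 11.12
ee_pos: [486.0, -20.2, 201.2]
orientation: [-2.348, 2.088, -0.0]
ft_force: [-0.3, -0.6, -1.7]
width: 11.9
[-0.25666382 -0.64206814 -1.72565776] [0.02266567 0.03410708 0.02742085] [485.97873417 -20.19809186 201.20319193]
```

```bash
python3 -m inch '[{"tx":0,"ty":0,"tz":0.05,"ax":0,"ay":0,"az":0,"jaw":0},{"tx":0,"ty":0,"tz":0.05,"ax":0,"ay":0,"az":0,"jaw":0},{"tx":0,"ty":0,"tz":0.05,"ax":0,"ay":0,"az":0,"jaw":0},{"tx":0,"ty":0,"tz":0.05,"ax":0,"ay":0,"az":0,"jaw":0},{"tx":0,"ty":0,"tz":0.05,"ax":0,"ay":0,"az":0,"jaw":0},{"tx":0,"ty":0,"tz":0,"ax":0,"ay":0,"az":0,"jaw":0},{"tx":0,"ty":0,"tz":0,"ax":0,"ay":0,"az":0,"jaw":0}]'; python3 -c "
from h import *
for i in range(1): o=get_obs(); print(o['ft_force'],o['moment'],o['ee_pos'])"
```

```text
t: 12.0
ee_pos: [486.0, -20.2, 198.7]
orientation: [-2.348, 2.088, -0.0]
ft_force: [-0.3, 0.0, -2.1]
width: 11.4
[-0.25549496  0.03640198 -2.11149634] [ 0.02925739  0.03288853 -0.01764852] [485.95283579 -20.20536009 198.68997888]
```

```bash
python3 -m inch '[{"tx":0,"ty":0,"tz":0.1,"ax":0,"ay":0,"az":0,"jaw":0},{"tx":0,"ty":0,"tz":0.1,"ax":0,"ay":0,"az":0,"jaw":0},{"tx":0,"ty":0,"tz":0.1,"ax":0,"ay":0,"az":0,"jaw":0},{"tx":0,"ty":0,"tz":0.1,"ax":0,"ay":0,"az":0,"jaw":0},{"tx":0,"ty":0,"tz":0.1,"ax":0,"ay":0,"az":0,"jaw":0},{"tx":0,"ty":0,"tz":0.1,"ax":0,"ay":0,"az":0,"jaw":0},{"tx":0,"ty":0,"tz":0,"ax":0,"ay":0,"az":0,"jaw":0},{"tx":0,"ty":0,"tz":0,"ax":0,"ay":0,"az":0,"jaw":0}]'; python3 -c "
from h import *
for i in range(1): o=get_obs(); print(o['ft_force'],o['moment'],o['ee_pos'])"
```

```text
t: 13.0
ee_pos: [486.0, -20.2, 192.7]
orientation: [-2.347, 2.088, -0.0]
ft_force: [-0.8, -0.2, -1.0]
width: 12.0
[-0.75320067 -0.22461697 -1.01033794] [ 0.00270169  0.01374318 -0.00336008] [485.99529618 -20.20032405 192.71354718]
```

```bash
python3 -m inch '[{"tx":0,"ty":0,"tz":0.1,"ax":0,"ay":0,"az":0,"jaw":0},{"tx":0,"ty":0,"tz":0.1,"ax":0,"ay":0,"az":0,"jaw":0},{"tx":0,"ty":0,"tz":0.1,"ax":0,"ay":0,"az":0,"jaw":0},{"tx":0,"ty":0,"tz":0.1,"ax":0,"ay":0,"az":0,"jaw":0},{"tx":0,"ty":0,"tz":0.1,"ax":0,"ay":0,"az":0,"jaw":0},{"tx":0,"ty":0,"tz":0,"ax":0,"ay":0,"az":0,"jaw":0},{"tx":0,"ty":0,"tz":0,"ax":0,"ay":0,"az":0,"jaw":0}]'; python3 -c "
from h import *
for i in range(1): o=get_obs(); print(o['ft_force'],o['moment'],o['ee_pos'])"
```

```text
t: 13.88
ee_pos: [485.9, -20.2, 187.7]
orientation: [2.348, -2.088, -0.0]
ft_force: [-0.4, -0.3, -2.2]
width: 11.5
[-0.4198661  -0.30190157 -2.2453078 ] [ 0.05608623 -0.02515457 -0.00827707] [485.94539665 -20.19107723 187.68418255]
```

```bash
python3 -m inch '[{"tx":0,"ty":0,"tz":0.05,"ax":0,"ay":0,"az":0,"jaw":0},{"tx":0,"ty":0,"tz":0.05,"ax":0,"ay":0,"az":0,"jaw":0},{"tx":0,"ty":0,"tz":0.05,"ax":0,"ay":0,"az":0,"jaw":0},{"tx":0,"ty":0,"tz":0.05,"ax":0,"ay":0,"az":0,"jaw":0},{"tx":0,"ty":0,"tz":0,"ax":0,"ay":0,"az":0,"jaw":0}]'; python3 -c "
from h import *
for i in range(1): o=get_obs(); print(o['ft_force'],o['moment'],o['ee_pos'])"
```

```text
t: 14.5
ee_pos: [485.9, -20.2, 185.6]
orientation: [2.348, -2.088, -0.0]
ft_force: [0.7, 0.1, -2.3]
width: 11.9
[ 0.66890566  0.12445198 -2.29727541] [-0.0044156   0.00750926 -0.02145134] [485.92062923 -20.18109406 185.63796899]
```

```bash
python3 -m inch '[{"tx":0,"ty":0,"tz":0.04,"ax":0,"ay":0,"az":0,"jaw":0},{"tx":0,"ty":0,"tz":0,"ax":0,"ay":0,"az":0,"jaw":0}]'; python3 -c "
from h import *
for i in range(1): o=get_obs(); print(o['ft_force'],o['moment'],o['ee_pos'])"
```

```text
t: 14.75
ee_pos: [485.9, -20.2, 185.3]
orientation: [2.348, -2.088, -0.0]
ft_force: [-0.5, 0.2, -1.6]
width: 11.7
[-0.50035604  0.17143539 -1.56937632] [ 0.01104568 -0.00545982 -0.00588723] [485.93506349 -20.18941835 185.26051858]
```

```bash
python3 -m inch '[{"tx":0,"ty":0,"tz":0.04,"ax":0,"ay":0,"az":0,"jaw":0},{"tx":0,"ty":0,"tz":0.03,"ax":0,"ay":0,"az":0,"jaw":0},{"tx":0,"ty":0,"tz":0,"ax":0,"ay":0,"az":0,"jaw":0},{"tx":0,"ty":0,"tz":0,"ax":0,"ay":0,"az":0,"jaw":0}]'; python3 -c "
from h import *
for i in range(1): o=get_obs(); print(o['ft_force'],o['moment'],o['ee_pos'])"
```

```text
t: 15.25
ee_pos: [486.0, -20.2, 184.9]
orientation: [-2.348, 2.088, -0.0]
ft_force: [-2.9, 0.2, 5.3]
width: 11.9
[-2.91945876  0.18268138  5.26104033] [ 0.02653501  0.28987759 -0.0340647 ] [485.96511726 -20.21115271 184.92881331]
```

```bash
python3 -m inch '[{"tx":0,"ty":0,"tz":0.04,"ax":0,"ay":0,"az":0,"jaw":0},{"tx":0,"ty":0,"tz":0,"ax":0,"ay":0,"az":0,"jaw":0},{"tx":0,"ty":0,"tz":0,"ax":0,"ay":0,"az":0,"jaw":0}]'; python3 -c "
from h import *
for i in range(1): o=get_obs(); print(o['ft_force'],o['moment'],o['ee_pos'])"
```

```text
t: 15.62
ee_pos: [486.0, -20.2, 184.8]
orientation: [-2.348, 2.088, -0.001]
ft_force: [-5.1, -1.1, 9.0]
width: 11.7
[-5.13509482 -1.10821985  9.04741314] [0.02375666 0.47407259 0.05910786] [485.96092638 -20.24197508 184.81988834]
```

Firm contact came exactly at home height, so the knuckles are fully down. I'll relieve the load, let go and rise, then check.

```bash
python3 -m inch '[{"tx":0,"ty":0,"tz":-0.06,"ax":0,"ay":0,"az":0,"jaw":0},{"tx":0,"ty":0,"tz":0,"ax":0,"ay":0,"az":0,"jaw":0.3},{"tx":0,"ty":0,"tz":0,"ax":0,"ay":0,"az":0,"jaw":0.5},{"tx":0,"ty":0,"tz":0,"ax":0,"ay":0,"az":0,"jaw":0.5},{"tx":0,"ty":0,"tz":-2,"ax":0,"ay":0,"az":0,"jaw":0.5},{"tx":0,"ty":0,"tz":-3,"ax":0,"ay":0,"az":0,"jaw":0.5},{"tx":0,"ty":0,"tz":-3,"ax":0,"ay":0,"az":0,"jaw":0.5},{"tx":0,"ty":0,"tz":0,"ax":0,"ay":0,"az":0,"jaw":0.5},{"tx":0,"ty":0,"tz":0,"ax":0,"ay":0,"az":0,"jaw":0}]'; python3 - <<'E'
from h import *
np.set_printoptions(precision=2,suppress=True)
im,d,c=shot('wrist','w6.png'); o=get_obs(); P=cloud(d>0,d,c)
T=P[(abs(P[:,2]-221)<5)&(P[:,0]<566)&(P[:,0]>400)&(abs(P[:,1]+20)<40)]
print(len(T)); print(cv2.minAreaRect(T[:,:2].astype(np.float32)),T.mean(0),np.polyfit(T[:,0],T[:,2],1)); s=np.polyfit(T[:,0],T[:,2],1); print([np.polyval(s,x) for x in (420,560)])
cv2.imwrite('pics/w6s.png',im[:,:,::-1])
E
```

```text
t: 16.75
ee_pos: [485.4, -20.2, 264.0]
orientation: [2.347, -2.087, -0.001]
ft_force: [-0.8, 1.0, 0.6]
width: 36.6
3556
((484.2480163574219, -20.707433700561523), (142.61729431152344, 12.033580780029297), 6.9653801918029785) [492.13 -19.74 221.07] [  0.02 210.7 ]
[np.float64(219.55242755277942), np.float64(222.50375275099228)]
```

View pics/w6.png

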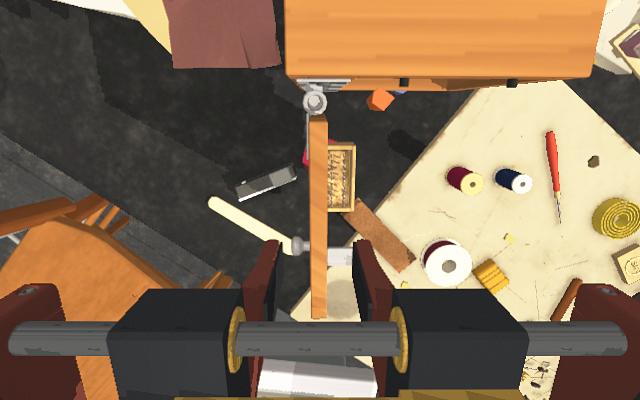

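The door hangs fully down: its top is at 222.5 mm by the hinge, with 3 mm sag at the free edge. The knob is on the +y side (300,245). With the fingers closed I'll move to the outer side near the free edge.

```bash
python3 -m inch '[{"tx":-1.3,"ty":2.75,"tz":0,"ax":0,"ay":0,"az":0,"jaw":0},{"tx":-1.33,"ty":2.78,"tz":0,"ax":0,"ay":0,"az":0,"jaw":0},{"tx":0,"ty":0,"tz":0,"ax":0,"ay":0,"az":0,"jaw":0},{"tx":0,"ty":0,"tz":2.5,"ax":0,"ay":0,"az":0,"jaw":0},{"tx":0,"ty":0,"tz":2.5,"ax":0,"ay":0,"az":0,"jaw":0},{"tx":0,"ty":0,"tz":1.9,"ax":0,"ay":0,"az":0,"jaw":0},{"tx":0,"ty":0,"tz":0,"ax":0,"ay":0,"az":0,"jaw":0}]'
```

```text
t: 17.68
ee_pos: [427.6, -0.7, 194.2]
orientation: [2.346, -2.086, -0.004]
ft_force: [0.2, -1.0, -0.1]
width: 0.6
```

```bash
python3 -m inch '[{"tx":0.3,"ty":0,"tz":0,"ax":0,"ay":0,"az":0,"jaw":0},{"tx":0.3,"ty":0,"tz":0,"ax":0,"ay":0,"az":0,"jaw":0},{"tx":1.18,"ty":0.1,"tz":0,"ax":0,"ay":0,"az":-5,"jaw":0},{"tx":1.18,"ty":0.1,"tz":0,"ax":0,"ay":0,"az":-5,"jaw":0},{"tx":1.18,"ty":0.1,"tz":0,"ax":0,"ay":0,"az":-5,"jaw":0},{"tx":1.18,"ty":0.1,"tz":0,"ax":0,"ay":0,"az":-5,"jaw":0},{"tx":0,"ty":0,"tz":0,"ax":0,"ay":0,"az":0,"jaw":0},{"tx":0,"ty":0,"tz":0,"ax":0,"ay":0,"az":0,"jaw":0}]'; cat > chk.py <<'E'
from h import *
np.set_printoptions(precision=2,suppress=True)
o=get_obs(); im,d,c=shot('wrist'); P=cloud(d>0,d,c)
M=R.from_rotvec(o['orientation']).as_matrix(); y=np.degrees(np.arctan2(M[1,0],M[0,0]))
h=np.array([566.0,-8.3]); v=o['ee_pos'][:2]-h; a=np.radians(y); print('tool yaw',y,'tool in its yaw frame at hinge',v@[np.cos(a),np.sin(a)],v@[-np.sin(a),np.cos(a)],o['ft_force'],o['ee_pos'])
dd=np.hypot(*(P[:,:2]-h).T); T=P[(abs(P[:,2]-221)<4)&(dd>12)&(dd<155)]; T=T[np.hypot(*(T[:,:2]-o['ee_pos'][:2]).T)>28]
r=cv2.minAreaRect(T[:,:2].astype(np.float32)); print(len(T),r)
E
python3 chk.py
```

```text
t: 18.68
ee_pos: [436.3, -52.9, 196.1]
orientation: [-2.673, 1.651, -0.001]
ft_force: [-0.2, 0.6, -0.4]
width: 0.6
tool yaw -63.404384788880655 tool in its yaw frame at hinge -18.12796228600172 -135.91593798798857 [-0.23  0.55 -0.42] [436.35 -52.94 196.1 ]
7618 ((538.6005249023438, -52.727264404296875), (80.51507568359375, 139.69705200195312), 71.09085845947266)
```

```bash
python3 -m inch '[{"tx":1.18,"ty":0.1,"tz":0,"ax":0,"ay":0,"az":-5,"jaw":0},{"tx":1.18,"ty":0.1,"tz":0,"ax":0,"ay":0,"az":-5,"jaw":0},{"tx":1.18,"ty":0.1,"tz":0,"ax":0,"ay":0,"az":-5,"jaw":0},{"tx":1.18,"ty":0.1,"tz":0,"ax":0,"ay":0,"az":-5,"jaw":0},{"tx":1.18,"ty":0.1,"tz":0,"ax":0,"ay":0,"az":-5,"jaw":0},{"tx":1.18,"ty":0.1,"tz":0,"ax":0,"ay":0,"az":-5,"jaw":0},{"tx":1.18,"ty":0.1,"tz":0,"ax":0,"ay":0,"az":-5,"jaw":0},{"tx":1.18,"ty":0.1,"tz":0,"ax":0,"ay":0,"az":-5,"jaw":0},{"tx":1.18,"ty":0.1,"tz":0,"ax":0,"ay":0,"az":-5,"jaw":0},{"tx":0,"ty":0,"tz":0,"ax":0,"ay":0,"az":0,"jaw":0},{"tx":0,"ty":0,"tz":0,"ax":0,"ay":0,"az":0,"jaw":0}]'; python3 chk.py; python3 -c "
from h import *
im,d,c=shot('wrist','w7.png')"
```

```text
t: 20.1
ee_pos: [505.1, -129.9, 195.7]
orientation: [-3.101, 0.502, 0.001]
ft_force: [0.6, 0.9, -0.5]
width: 0.2
tool yaw -18.39219508700076 tool in its yaw frame at hinge -19.38293979456027 -134.6125103070706 [ 0.59  0.93 -0.54] [ 505.13 -129.92  195.66]
9896 ((557.2562866210938, -94.03873443603516), (66.20126342773438, 139.01673889160156), 6.024989604949951)
```

View pics/w7.png

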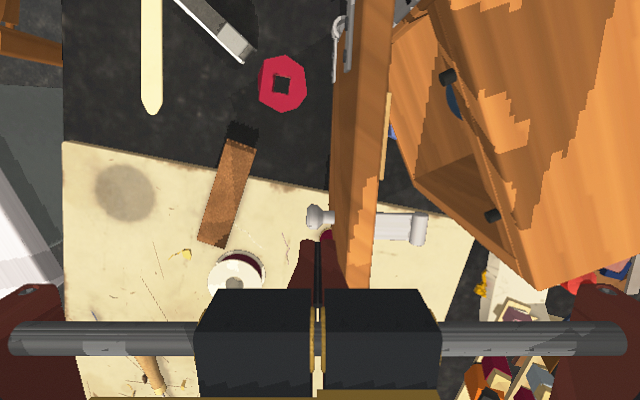

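```bash
python3 -m inch '[{"tx":1.18,"ty":0.1,"tz":0,"ax":0,"ay":0,"az":-5,"jaw":0},{"tx":1.18,"ty":0.1,"tz":0,"ax":0,"ay":0,"az":-5,"jaw":0},{"tx":1.18,"ty":0.1,"tz":0,"ax":0,"ay":0,"az":-5,"jaw":0},{"tx":0.47,"ty":0.05,"tz":0,"ax":0,"ay":0,"az":-2,"jaw":0},{"tx":0.47,"ty":0.05,"tz":0,"ax":0,"ay":0,"az":-2,"jaw":0},{"tx":0.47,"ty":0.05,"tz":0,"ax":0,"ay":0,"az":-2,"jaw":0}]'; python3 chk.py
```

```text
t: 20.95
ee_pos: [552.5, -143.3, 195.5]
orientation: [3.141, 0.077, -0.003]
ft_force: [-2.6, -1.0, -0.3]
width: 0.6
tool yaw 2.793967411897162 tool in its yaw frame at hinge -20.084237108536453 -134.14129398558836 [-2.56 -1.01 -0.27] [ 552.48 -143.26  195.49]
9020 ((574.398193359375, -86.3631820678711), (30.085491180419922, 123.83811950683594), 6.283004283905029)
```

```bash
python3 -m inch '[{"tx":0.47,"ty":0.05,"tz":0,"ax":0,"ay":0,"az":-2,"jaw":0},{"tx":0.47,"ty":0.05,"tz":0,"ax":0,"ay":0,"az":-2,"jaw":0}]'; python3 chk.py
```

```text
t: 21.25
ee_pos: [563.4, -143.6, 195.9]
orientation: [-3.136, -0.187, -0.001]
ft_force: [0.5, -0.1, 0.9]
width: 0.4
tool yaw 6.821324893689687 tool in its yaw frame at hinge -18.605687658843998 -133.99276821578607 [ 0.48 -0.08  0.88] [ 563.44 -143.55  195.92]
8868 ((579.6622924804688, -84.87916564941406), (19.206796646118164, 122.626708984375), 5.995718955993652)
```

```bash
python3 -m inch '[{"tx":0.1,"ty":0,"tz":0,"ax":0,"ay":0,"az":0,"jaw":0},{"tx":0,"ty":0,"tz":0,"ax":0,"ay":0,"az":0,"jaw":0},{"tx":0,"ty":0,"tz":0,"ax":0,"ay":0,"az":0,"jaw":0}]'; python3 chk.py
```

```text
t: 21.68
ee_pos: [563.8, -143.5, 195.8]
orientation: [-3.136, -0.184, -0.0]
ft_force: [-0.7, -1.3, 0.3]
width: 0.2
tool yaw 6.697976993987307 tool in its yaw frame at hinge -17.960523790780115 -133.97679883653944 [-0.74 -1.27  0.29] [ 563.79 -143.46  195.81]
8814 ((579.978271484375, -84.82475280761719), (18.293060302734375, 122.19756317138672), 6.244924068450928)
```

```bash
python3 -m inch '[{"tx":0.1,"ty":0,"tz":0,"ax":0,"ay":0,"az":0,"jaw":0},{"tx":0,"ty":0,"tz":0,"ax":0,"ay":0,"az":0,"jaw":0}]'; python3 chk.py
```

```text
t: 21.98
ee_pos: [564.9, -143.4, 195.8]
orientation: [3.136, 0.184, 0.0]
ft_force: [0.6, -0.6, -0.0]
width: 0.6
tool yaw 6.70558858944348 tool in its yaw frame at hinge -16.870897950977273 -134.03895756972693 [ 0.56 -0.62 -0.02] [ 564.9  -143.39  195.83]
8702 ((580.1104125976562, -84.52546691894531), (18.37205696105957, 122.21263885498047), 5.924375057220459)
```

```bash
python3 -m inch '[{"tx":0.1,"ty":0,"tz":0,"ax":0,"ay":0,"az":0,"jaw":0},{"tx":0.1,"ty":0,"tz":0,"ax":0,"ay":0,"az":0,"jaw":0},{"tx":0,"ty":0,"tz":0,"ax":0,"ay":0,"az":0,"jaw":0}]'; python3 chk.py;  python3 -c "
from h import *
im,d,c=shot('wrist'); cv2.imwrite('pics/w8.png',cv2.resize(im[0:320,200:600,::-1],None,fx=1.8,fy=1.8))"
```

```text
t: 22.4
ee_pos: [566.9, -143.1, 195.8]
orientation: [-3.136, -0.184, 0.0]
ft_force: [0.9, 0.1, 0.3]
width: 0.4
tool yaw 6.709794253294599 tool in its yaw frame at hinge -14.89399102052515 -134.00805936054854 [0.88 0.1  0.34] [ 566.87 -143.13  195.75]
8484 ((579.9669189453125, -84.71463775634766), (18.24098777770996, 121.8770523071289), 6.145737648010254)
```

View pics/w8.png

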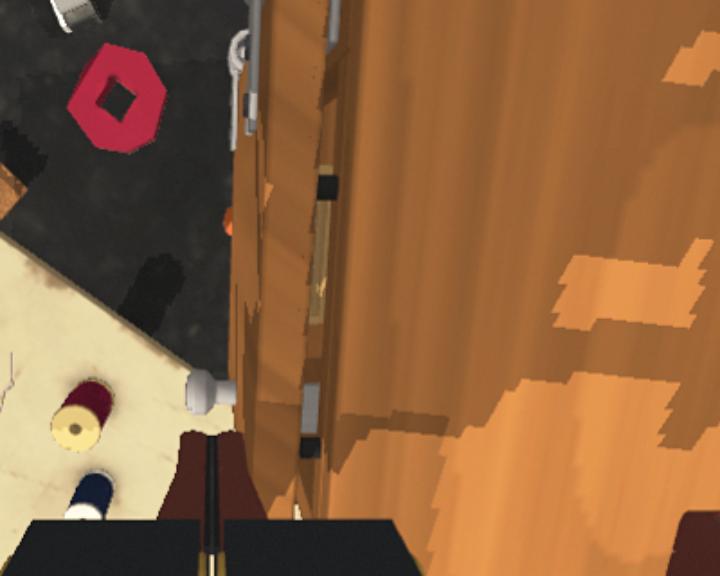

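The door stands against the buffers, with its inner edge at (305–320) next to the black pads at (327,187) and (310,447). I'll press gently to confirm it is seated.

```bash
python3 -m inch '[{"tx":0.1,"ty":0,"tz":0,"ax":0,"ay":0,"az":0,"jaw":0},{"tx":0,"ty":0,"tz":0,"ax":0,"ay":0,"az":0,"jaw":0}]'; python3 -c "from h import *;print(get_obs()['ft_force'])"
```

```text
t: 22.75
ee_pos: [567.8, -143.1, 195.8]
orientation: [3.136, 0.184, -0.0]
ft_force: [-0.8, -0.6, 0.2]
width: 0.4
[-0.75198546 -0.63641402  0.24909582]
```

```bash
python3 -m inch '[{"tx":0.08,"ty":0,"tz":0,"ax":0,"ay":0,"az":0,"jaw":0},{"tx":0,"ty":0,"tz":0,"ax":0,"ay":0,"az":0,"jaw":0}]'; python3 -c "from h import *;print(get_obs()['ft_force'])"
```

```text
t: 23.0
ee_pos: [568.5, -143.0, 195.7]
orientation: [3.136, 0.184, -0.001]
ft_force: [-0.7, -1.2, 0.0]
width: 0.3
[-0.66336161 -1.21393524  0.01288971]
```

```bash
python3 -m inch '[{"tx":0.1,"ty":0,"tz":0,"ax":0,"ay":0,"az":0,"jaw":0},{"tx":0.05,"ty":0,"tz":0,"ax":0,"ay":0,"az":0,"jaw":0},{"tx":0,"ty":0,"tz":0,"ax":0,"ay":0,"az":0,"jaw":0}]'; python3 -c "from h import *;print(get_obs()['ft_force'])"
```

```text
t: 23.38
ee_pos: [568.8, -143.0, 195.6]
orientation: [3.136, 0.184, -0.004]
ft_force: [-5.7, -1.6, 3.0]
width: 0.0
[-5.69028906 -1.56316058  3.016469  ]
```

```bash
python3 -m inch '[{"tx":0.08,"ty":0,"tz":0,"ax":0,"ay":0,"az":0,"jaw":0},{"tx":0,"ty":0,"tz":0,"ax":0,"ay":0,"az":0,"jaw":0}]'; python3 chk.py
```

```text
t: 23.62
ee_pos: [568.9, -143.0, 195.6]
orientation: [-3.136, -0.184, 0.007]
ft_force: [-9.3, -3.2, 4.8]
width: 0.6
tool yaw 6.709059089613123 tool in its yaw frame at hinge -12.859449958954283 -134.13411962377901 [-9.25 -3.23  4.83] [ 568.9  -143.02  195.63]
8205 ((579.3952026367188, -77.441162109375), (17.697372436523438, 107.37348937988281), 6.499528408050537)
```

Contact came stiffly at 568.9 mm with about 9 N, so the door is on its buffers. I'll withdraw straight back, rise away, and check that it stays shut.

```bash
python3 -m inch '[{"tx":-0.5,"ty":0,"tz":0,"ax":0,"ay":0,"az":0,"jaw":0},{"tx":-2,"ty":0,"tz":0,"ax":0,"ay":0,"az":0,"jaw":0},{"tx":-3,"ty":0,"tz":0,"ax":0,"ay":0,"az":0,"jaw":0},{"tx":-2,"ty":0,"tz":-3,"ax":0,"ay":0,"az":0,"jaw":0},{"tx":0,"ty":0,"tz":-5,"ax":0,"ay":0,"az":0,"jaw":0},{"tx":0,"ty":0,"tz":-5,"ax":0,"ay":0,"az":0,"jaw":0},{"tx":0,"ty":0,"tz":0,"ax":0,"ay":0,"az":0,"jaw":0},{"tx":0,"ty":0,"tz":0,"ax":0,"ay":0,"az":0,"jaw":0},{"tx":0,"ty":0,"tz":0,"ax":0,"ay":0,"az":0,"jaw":0}]'; python3 - <<'E'
from h import *
np.set_printoptions(precision=1,suppress=True)
im,d,c=shot('wrist','w9.png'); P=cloud(d>0,d,c)
T=P[(abs(P[:,2]-221)<4)&(P[:,1]<-12)&(P[:,1]>-170)&(P[:,0]<600)&(P[:,0]>540)]
print('door top',len(T),cv2.minAreaRect(T[:,:2].astype(np.float32)))
for y in (-30,-60,-90,-120,-145):
    q=T[abs(T[:,1]-y)<3]; e=P[(abs(P[:,2]-231)<4)&(abs(P[:,1]-y)<3)]
    if len(q) and len(e): print(y,'outer',np.percentile(q[:,0],2),'inner',np.percentile(q[:,0],98),'cab front',np.percentile(e[:,0],2),'z',q[:,2].mean())
for n in ['scene','side']:
    im,d,c=shot(n,n+'9.png')
    for th in ['jar','clip','ribbon_bobbin','door']:
        for m in masks_of(n,th)[:1]:
            Q=cloud(m['pixels'],d,c); print(n,th,round(m['score'],2),np.percentile(Q,[2,50,98],axis=0).ravel())
E
```

```text
t: 24.8
ee_pos: [495.6, -151.1, 324.2]
orientation: [-3.135, -0.184, 0.004]
ft_force: [-0.5, -0.3, -0.2]
width: 0.3
door top 3639 ((580.3915405273438, -86.66276550292969), (18.793594360351562, 148.5408935546875), 6.349452495574951)
-30 outer 564.9950955965687 inner 582.0452508587239 cab front 582.5677129730267 z 221.68415511481393
-60 outer 568.5448217553688 inner 586.4163400039453 cab front 586.8383510690992 z 220.68241576874038
-90 outer 571.7711022079626 inner 589.6656382028783 cab front 589.9730634281291 z 220.6771103723575
-120 outer 575.1122839472763 inner 593.0060624737805 cab front 593.4423934682527 z 219.98864265669982
-145 outer 577.9490920428194 inner 595.7509616344744 cab front 596.2352234204958 z 219.85857886428872
scene jar 0.67 [551.3 381.8   0.5 564.8 414.   49.6 608.5 436.6  72.7]
scene clip 0.66 [434.4  14.1   2.6 453.3  53.6  17.8 474.3  83.5  27.9]
scene ribbon_bobbin 0.66 [ 354.4 -229.8    9.   376.8 -192.7   32.3  409.6 -173.8   38.8]
scene door 0.65 [ 558.2 -154.8   52.2  569.5  -76.3  141.8  579.3   -1.8  219.4]
side clip 0.65 [440.1  11.5  -0.2 464.7  44.1  17.9 485.6  81.   29. ]
side ribbon_bobbin 0.73 [ 356.1 -232.7    9.6  385.8 -199.4   34.9  411.  -176.9   42.4]
side door 0.55 [ 582.3 -146.5   37.7  663.6  -25.8  208.2  713.2   20.9  233.2]
```

```bash
python3 -c "
from h import *
print(get_obs()['t']); ctrl.close_job()"
```

```text
25.35
the job is handed in; nothing more can be done
```

The door is hung on both pins and shut, and I handed the job in at 25.4 s with the arm clear of everything.

- **Hanging:** I gripped the door by its top edge and found the shifted pins with the wrist camera. I lowered the door in small steps until it touched down at the expected home height, at about 9 N. After I let go, its top measured 222.5 mm by the hinge with about 3 mm sag at the free edge, which matches fully seated knuckles.
- **Shutting:** I swung it shut by pushing its outer face with closed fingers. The push force fell to near zero around the catch. I then pressed it to about 9 N against a firm stop and backed away.
- **Last checks:** With the gripper clear, the door's outer face lay parallel to the cabinet front, 17.5 to 18.3 mm ahead of it, where about 17 is expected when shut. The door stayed there, but I did not pull on it to test the catch.
- **Bystanders:** The jar, clip and bobbin measured in the same places as before, within camera noise.
- **Checks that failed or disagreed:**
  - In the final side-camera check the network did not report the jar; the scene camera did.
  - The side camera's "door" result was really the cabinet.
  - I could not view the final wrist picture because the viewing limit was reached, so that check rests on depth measurements.

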